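# Reload the church model's castings in reverse order

## Task

Move the four terracotta castings from the drying board into the carrying tray in reverse order, counting from the end with the dowel on each: the casting next to the board's dowel goes into the tray bay farthest from the tray's dowel, the next one into the next bay, and so on, until the casting farthest from the board's dowel stands in the bay beside the tray's dowel. Set each one down gently, without tipping it over, and leave all four released, upright and flat on the floor of their bays, near the middle.

Things in the scene. Friction and masses are not known exactly. Their poses are not given: they have to be found in the camera images.
- pinnacle_center (a point): Model pinnacle: square foot 36 x 36 x 10 mm high, square shaft 30 x 30 mm from there to 46 mm up, then a stepped pyramid to 76 mm height (centre 38 mm above its underside). Plain terracotta, about 100 g, loose, fragile. The point is its centre, half-way up, z up. Starts upright on its plaster plate on the drying board.
- turret_center (a point): Model round turret: drum 36 mm in diameter up to 44 mm, then a conical roof 41 mm wide at its eaves; 68 mm high (centre 34 mm above its underside). Plain terracotta, about 100 g, loose, fragile. The point is its centre, half-way up, z up. Starts upright on its plaster plate on the drying board.
- gable_center (a point): Model crow-stepped gable: block 28 mm thick (its x) and 46 mm long (its y), 34 mm high, then three steps, 36, 24 and 12 mm long, to 60 mm height (centre 30 mm above its underside); flat sides facing +-x all the way up. Plain terracotta, about 100 g, loose, fragile. The point is its centre, half-way up, z up. Starts upright on its plaster plate on the drying board.
- chimney_center (a point): Model chimney stack: block 30 mm thick (its x), 44 mm long (its y), 40 mm high, a cap 34 x 48 mm to 45 mm, and two round pots side by side on top; 62 mm high (centre 31 mm above its underside). Plain terracotta, about 100 g, loose, fragile. The point is its centre, half-way up, z up. Starts upright on its plaster plate on the drying board.
- plate_pinnacle: White plaster drying plate, 54 x 54 x 4 mm, fixed on the drying board; at the start the pinnacle stands in its middle, so it shows which place on the board was the pinnacle's. Origin: centre of its underside.
- plate_turret: White plaster drying plate, 54 x 54 x 4 mm, fixed on the drying board; at the start the turret stands in its middle, so it shows which place on the board was the turret's. Origin: centre of its underside.
- plate_gable: White plaster drying plate, 54 x 54 x 4 mm, fixed on the drying board; at the start the gable stands in its middle, so it shows which place on the board was the gable's. Origin: centre of its underside.
- plate_chimney: White plaster drying plate, 54 x 54 x 4 mm, fixed on the drying board; at the start the chimney stands in its middle, so it shows which place on the board was the chimney's. Origin: centre of its underside.
- board: Drying board: flat plywood 90 mm (x) by 300 mm (y), 8 mm thick, fixed. Origin: underside, in the middle of the row of four plates. The row runs along its y; plates are at y = +99, +33, -33, -99 mm, x = 0 (within 6 mm, turned by up to 7 degrees, each casting turned with its plate); their tops are 12 mm above the table. Dark dowel, 16 mm thick, top 53 mm above the table, at y = +150 mm.
- tray: Carrying tray: wood, 82 mm (x) by 300 mm (y), fixed. Origin: underside, middle of the row of four bays. Floor 8 mm above the table. Dark cross bars, 6 mm wide, 5 mm above the floor, part four bays, centres at y = +99, +33, -33, -99 mm, x = 0, each 60 (y) by 70 mm (x) inside; rims on the long sides stand 4 mm above the floor. Dark dowel, 16 mm thick, top 53 mm above the table, at y = +150 mm.

How it is judged:
By the outcome, as a careful person would: the job done as asked, in the order asked, and still so for the second after the job is handed in, with the robot touching nothing.
It also fails if it takes over 112 s, if anything falls off the work surface, if the arm or the gripper's body presses on something with over 40 N, if the wrist force passes 120 N, or if a joint passes its speed limit or range.

## Robot

A 6-joint arm with a two-finger parallel gripper is mounted at the origin on the work surface. World frame = base frame: x ahead of the robot, y to its left, z up, the work surface at z = 0. Lengths are in m, angles in rad, forces in N, time in s.
With the tool pointing down it reaches from about 0.25 to 0.725 m from the base axis. Payload 4 kg.
Tool frame: the origin (TCP) lies midway between the tips of the shut fingers; the grasp point (between the pads) lies 19 mm behind it; z points along the fingers, y is the direction in which the jaws open and shut (so a half turn about z gives the same grasp; the last joint's range is limited). The gripper opens to 85 mm and grips with 20 to 120 N. Pads are 22 mm wide; open, the fingers measure 114 mm over their backs; the gripper's body (76 mm by 85 mm) begins 54 mm behind the grasp point. The pads swing forward as they close: fully open they stand 13 mm farther back than shut.
Start: joints at [0, 0.241, 0.005, 1.335, 0, 1.571], TCP at [0.5, -0, 0.231] pointing down, gripper open.
Joint ranges: [-2.72, 2.72], [-1.05, 1.87], [-1.09, 1.28], [-1.99, 2.15], [-1.42, 1.44], [-3.14, 3.14]. Speed limits (rad/s): [2.79, 2.79, 3.14, 3.14, 3.14, 3.14].

## Interface

Orientations are given as a unit quaternion [x, y, z, w].
In Python, from workcell import get_obs, camera, camera_model, job_done, masks_of gives the robot as it stands.
- The arm moves only by the tool jog_arm, never from a script. Its argument "deltas" is a list that holds one entry, the list of rows, each a list of 7 numbers: the shift along the tool's x, y, z in mm, then the turn, a rotation vector about the tool's x, y, z in degrees, then the finger opening in mm, from 0 to 85.4. A call has 1 to 5 rows; each row shifts and turns the pose as measured when the row begins, along the tool's axes as they then stand; what a row does not reach is not made up. A row lasts 1/10 s, in which the tool goes at most 50 mm and 8.59 degrees, less where a joint would pass 70% of its speed; a pose out of reach is approached as far as the arm can. A call with a gripper value outside its range is refused whole. The fingers move at their own pace and stop on an object; the grip force is fixed at half the most. Time passes only in rows, so rows that do not move let the fingers close. It gives the time, the measured TCP pose, the force and the opening at its end, in the units of the state.
- get_obs(): the state, without advancing time (a new reading comes with each control period).
- camera(name): name is "scene" or "side" or "wrist"; returns the picture (480x640x3 uint8, red, green, blue); there is no depth.
- camera_model(name): a dict with "fovy" (degrees; the focal length in pixels is half the picture's height over the tangent of half this angle, whatever the lens; pixels are square), "cx", "cy" (the principal point, pixels), "k1" (the pictures are not rectified: a ray, as slopes to the right and down, at radius r is drawn at 1 + k1 r^2 times it, then the intrinsics apply), "pose" (4x4, takes a point from camera to world coordinates); the wrist camera has in their place "T_tool_cam" (4x4, takes a point from camera to tool coordinates, whose origin is the TCP and whose axes are the flange's). Camera axes: x right, y down, z forward; pixel columns grow to the right and rows downward; lengths in m; the calibration is good to about 2 mm. A picture is of the moment at which its call begins: read the wrist's pose just before it. camera_model takes no time and is no camera call.
- job_done(): hands the job in, once; it reports no verdict.
Trained networks look in the newest picture that a camera, given by its name, has taken for a name from the list of things; names that differ only in an ending like _2 or _b are one class to them, and where a whole thing is asked for, a point or a joint stands for the part that bears it (a point fixed in the world has none). Each returns a list of dicts, best first, with "conf" (0 to 1); they miss things now and then, are a little off and sometimes report something else, mostly with a low value. They report only what shows in the picture. A call takes as long as a camera call.
- masks_of(target, camera): "pixels" (480x640 bool, what is visible of it) and "at" ([column, row] in pixels, amid what is visible of it).
The state is a dict: "clock": time; "joint_pos": joint angles; "joint_vel": joint speeds; "tau": joint torques, N m; "eef_pos": TCP position; "tool_rot": TCP orientation; "ft_force": force on the tool from outside, world axes, zero at the start; "ft_torque": the same for the moment, N m; "grip_width": finger opening in m.
Only numpy, scipy, OpenCV 4.12 (cv2) and the standard library are available. Lean on these libraries where they do the work, as an engineer would, in place of code of your own. Each camera call takes 0.05 s, during which the arm holds its last target. There are 200 camera calls.

## Working session

There is one attempt and no reset: what is moved stays moved. The work goes in short steps, Python scripts to look and compute and a tool call to move; the robot and the scene stay as the last step left them, time stands still between calls to the robot, and variables do not carry over. Pictures are saved under pics/ and viewed, about 12 in all and at most 16, crops included, and the job is handed in when it is done.

Besides the shell and the picture viewer there is one more tool, called after "Call:" as name(argument=value, ...), one argument or row to a line, values as JSON. jog_arm: Moves the arm, as the interface text tells. Its arguments: {"type":"object","properties":{"deltas":{"type":"array"}},"required":["deltas"]}

```bash
ls; mkdir -p pics; python3 - <<'E'
from workcell import *
import cv2,numpy as np
o=get_obs();print(o['clock'],o['eef_pos'],o['tool_rot'])
ims=[camera(n)[:,:,::-1] for n in("scene","side","wrist")]
for n,i in zip(("scene","side","wrist"),ims): cv2.imwrite(f"pics/{n}0.png",i); print(n,camera_model(n))
E
```

```text
pics
0.0 [4.99368337e-01 6.32231824e-06 2.30392437e-01] [ 0.70709548  0.7071173  -0.00076077 -0.00073527]
scene {'fovy': 55.065862519913736, 'cx': 316.64934068669896, 'cy': 241.94824727115036, 'k1': -0.10294521502332128, 'pose': array([[-0.40846249,  0.71520969, -0.56712741,  1.02833632],
       [ 0.9127041 ,  0.32777811, -0.24399333,  0.19048429],
       [ 0.01138556, -0.61728163, -0.78665987,  0.72656673],
       [ 0.        ,  0.        ,  0.        ,  1.        ]])}
side {'fovy': 43.854339631451246, 'cx': 316.4581057815532, 'cy': 239.05047171048153, 'k1': -0.11523783383838743, 'pose': array([[ 0.96883017, -0.15259782,  0.1951461 ,  0.37505606],
       [-0.24759476, -0.62210218,  0.74275548, -0.6841392 ],
       [ 0.00805795, -0.76792108, -0.64049379,  0.66152767],
       [ 0.        ,  0.        ,  0.        ,  1.        ]])}
wrist {'fovy': 69.11170107098827, 'cx': 322.5130595066487, 'cy': 233.80437501613883, 'k1': -0.004701170689413634, 'T_tool_cam': array([[-1.14149996e-04, -9.55310529e-01, -2.95604095e-01,
         7.69307488e-02],
       [ 9.99998040e-01, -6.93332539e-04,  1.85450104e-03,
        -1.04769730e-04],
       [-1.97657631e-03, -2.95603304e-01,  9.55308735e-01,
        -1.42226296e-01],
       [ 0.00000000e+00,  0.00000000e+00,  0.00000000e+00,
         1.00000000e+00]])}
```

View pics/scene0.png

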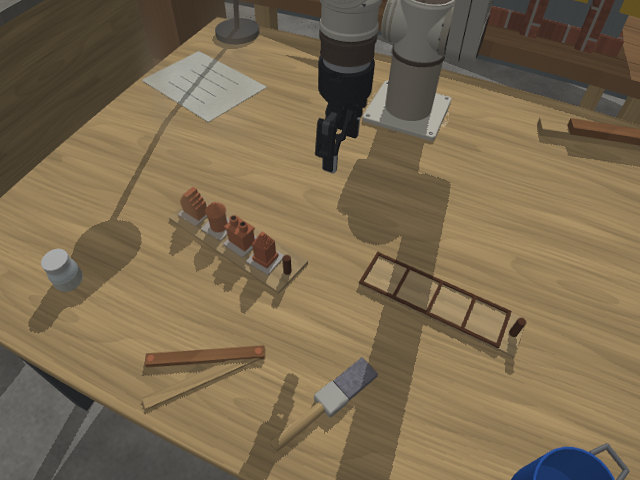

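View pics/side0.png

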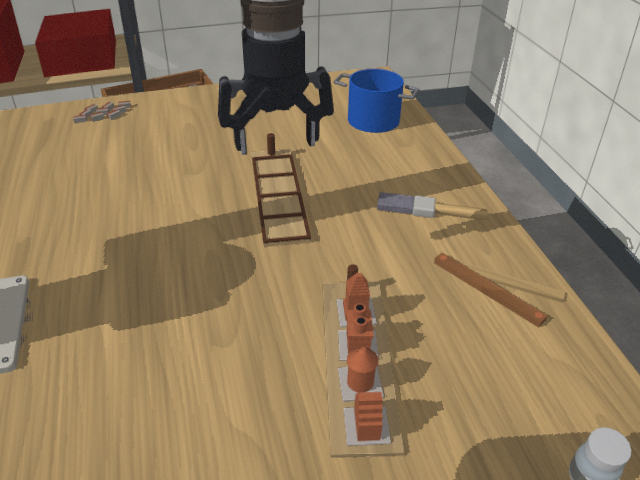

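```bash
cat > h.py <<'E'
from workcell import *
import cv2,numpy as np
from scipy.spatial.transform import Rotation as R
def cam(name):
    m=camera_model(name); f=240/np.tan(np.radians(m['fovy'])/2)
    if name=='wrist':
        o=get_obs(); T=np.eye(4); T[:3,:3]=R.from_quat(o['tool_rot']).as_matrix(); T[:3,3]=o['eef_pos']; P=T@m['T_tool_cam']
    else: P=m['pose']
    return f,m['cx'],m['cy'],m['k1'],P
def toplane(c,px,z):
    f,cx,cy,k,P=c; d=(np.atleast_2d(px).astype(float)-[cx,cy])/f; u=d.copy()
    for _ in range(10): u=d/(1+k*(u**2).sum(1,keepdims=True))
    r=np.c_[u,np.ones(len(u))]@P[:3,:3].T
    return (P[:3,3]+r*((z-P[2,3])/r[:,2:]))[:,:2]
def project(c,X):
    f,cx,cy,k,P=c; q=(np.atleast_2d(X)-P[:3,3])@P[:3,:3]; u=q[:,:2]/q[:,2:]
    return u*(1+k*(u**2).sum(1,keepdims=True))*f+[cx,cy]
def rect(c,mask,z):
    cs,_=cv2.findContours(mask.astype(np.uint8),cv2.RETR_EXTERNAL,cv2.CHAIN_APPROX_NONE)
    p=max(cs,key=cv2.contourArea)[:,0]
    (a,b),(w,h),t=cv2.minAreaRect((toplane(c,p,z)*1000).astype(np.float32))
    return [round(float(v),1) for v in (a,b,w,h,t)]
E
python3 - <<'E'
from h import *
for n in("scene","side"):
    camera(n); c=cam(n)
    for t,z in [('tray',.012),('board',.008)]+[('plate_'+k,.012) for k in('pinnacle','turret','gable','chimney')]+[(k+'_center',.012) for k in('pinnacle','turret','gable','chimney')]:
        for m in masks_of(t,n)[:2]: print(n,t,round(m['conf'],2),m['at'],rect(c,m['pixels'],z), (toplane(c,m['at'],.04 if 'center' in t else z)*1000).round(0))
E
```

```text
scene tray 0.95 [446.6, 301.9] [543.5, 229.1, 300.4, 89.7, 84.2] [[541. 240.]]
scene board 0.69 [253.5, 254.3] [572.8, -184.1, 305.4, 96.4, 78.8] [[ 589. -131.]]
scene plate_pinnacle 0.69 [252.8, 254.2] [572.9, -181.6, 297.7, 91.2, 77.0] [[ 592. -131.]]
scene plate_pinnacle 0.67 [267.9, 264.1] [601.4, -97.7, 39.1, 64.6, 36.9] [[601. -94.]]
scene plate_turret 0.78 [214.1, 231.8] [573.5, -229.9, 53.4, 22.5, 86.3] [[ 575. -229.]]
scene plate_gable 0.55 [193.9, 217.3] [567.6, -292.2, 28.0, 56.7, 9.1] [[ 560. -288.]]
scene plate_chimney 0.74 [235.2, 251.9] [593.9, -170.3, 26.7, 57.5, 3.5] [[ 601. -165.]]
scene pinnacle_center 0.89 [264.4, 249.2] [570.3, -117.3, 89.3, 48.3, 29.0] [[ 590. -104.]]
scene turret_center 0.87 [216.3, 217.6] [538.0, -247.6, 82.8, 40.5, 37.2] [[ 560. -228.]]
scene gable_center 0.94 [195.2, 205.2] [529.5, -312.0, 97.2, 51.7, 58.8] [[ 550. -286.]]
scene gable_center 0.66 [190.7, 218.7] [566.9, -294.5, 28.6, 57.6, 4.9] [[ 584. -273.]]
scene chimney_center 0.92 [238.9, 232.9] [555.6, -183.8, 82.4, 59.4, 79.4] [[ 576. -168.]]
side tray 0.68 [277.2, 199.5] [539.8, 253.6, 380.0, 84.5, 84.5] [[531. 197.]]
side board 0.67 [339.2, 380.0] [567.0, -188.0, 308.1, 92.8, 77.1] [[ 531. -219.]]
side plate_turret 0.67 [350.3, 385.6] [539.0, -230.1, 55.5, 20.6, 81.8] [[ 542. -235.]]
side plate_gable 0.63 [354.2, 428.0] [544.0, -297.2, 54.6, 53.6, 78.6] [[ 528. -298.]]
side plate_chimney 0.87 [342.7, 344.2] [551.2, -165.5, 56.5, 12.2, 76.0] [[ 552. -164.]]
side pinnacle_center 0.77 [355.2, 293.8] [601.5, -66.9, 82.8, 39.5, 71.9] [[589. -99.]]
side pinnacle_center 0.47 [277.0, 197.5] [540.3, 254.2, 377.9, 83.3, 84.6] [[525. 165.]]
side turret_center 0.74 [347.0, 342.0] [552.1, -163.9, 53.0, 10.7, 76.6] [[ 551. -184.]]
side turret_center 0.58 [363.0, 370.9] [564.8, -211.5, 76.5, 41.2, 71.4] [[ 557. -236.]]
side gable_center 0.56 [367.7, 415.5] [549.4, -284.3, 75.6, 34.3, 71.2] [[ 542. -302.]]
```

Call:
jog_arm(
  deltas=[
    [[-40,17,-5,0,0,3,85],[-40,17,-5,0,0,3,85],[-40,17,-5,0,0,3,85],[-40,17,-5,0,0,3,85],[0,0,0,0,0,0,85]],
  ],
)

```text
clock: 1.75
eef_pos: [0.5572, -0.1682, 0.2513]
tool_rot: [0.778, 0.629, 0.0, 0.0]
ft_force: [0.1, 0.8, -0.3]
grip_width: 0.0853
```

```bash
python3 - <<'E'
from h import *
c=cam('wrist');o=get_obs();print(o['clock'],o['eef_pos'],R.from_quat(o['tool_rot']).as_euler('ZYX',degrees=True),o['joint_vel'].round(3) if hasattr(o['joint_vel'],'round') else o['joint_vel'])
im=camera('wrist'); cv2.imwrite('pics/w1.png',im[:,:,::-1])
for t,z in [('board',.008)]+[('plate_'+k,.012) for k in('pinnacle','turret','gable','chimney')]+[(k+'_center',.012) for k in('pinnacle','turret','gable','chimney')]:
        for m in masks_of(t,'wrist')[:2]: print(t,round(m['conf'],2),m['at'],rect(c,m['pixels'],z), (toplane(c,m['at'],.04 if 'center' in t else z)*1000).round(0))
E
```

```text
1.75 [ 0.55721708 -0.16823549  0.25134118] [ 7.78942479e+01 -1.09932842e-02  1.79978686e+02] [ 0.043 -0.014 -0.034  0.018  0.051  0.002]
board 0.79 [334.3, 163.2] [568.6, -185.6, 300.6, 91.7, 77.1] [[ 578. -134.]]
plate_pinnacle 0.74 [322.1, 135.9] [589.8, -105.0, 53.7, 53.3, 80.0] [[ 571. -103.]]
plate_turret 0.87 [324.9, 234.2] [557.5, -228.7, 53.8, 54.3, 80.9] [[ 552. -209.]]
plate_gable 0.65 [322.2, 296.1] [527.8, -289.2, 54.2, 18.0, 77.4] [[ 532. -286.]]
plate_chimney 0.7 [318.3, 183.9] [573.9, -165.5, 52.6, 53.9, 77.4] [[ 557. -151.]]
pinnacle_center 0.92 [338.8, 134.0] [591.1, -105.5, 36.9, 37.9, 80.1] [[ 588. -104.]]
turret_center 0.8 [337.0, 260.7] [554.1, -242.0, 47.5, 58.1, 11.0] [[ 560. -233.]]
gable_center 0.78 [339.0, 308.4] [545.9, -306.7, 67.6, 31.4, 78.0] [[ 550. -291.]]
chimney_center 0.91 [339.3, 199.5] [574.1, -174.5, 57.7, 38.4, 76.8] [[ 575. -167.]]
```

View pics/w1.png

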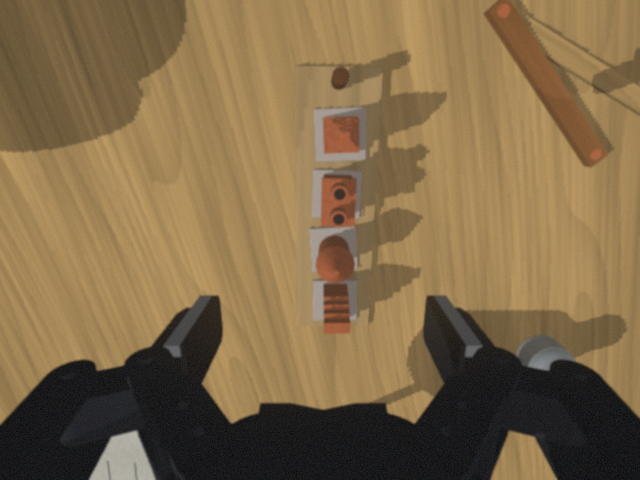

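Call:
jog_arm(
  deltas=[
    [[23,6.5,47,0,0,-0.7,85],[23,6.5,47,0,0,-0.7,85],[23,6.5,47,0,0,-0.7,85],[0,0,0,0,0,0,85]],
  ],
)

```text
clock: 2.65
eef_pos: [0.5906, -0.0982, 0.1157]
tool_rot: [0.763, 0.647, 0.003, 0.003]
ft_force: [-0.2, -0.2, -0.5]
grip_width: 0.0851
```

```bash
cat >> h.py <<'E'
def go(x,y,z,yaw):
    "tool-frame mm/deg to world target (mm), tool x axis at yaw deg"
    o=get_obs(); M=R.from_quat(o['tool_rot']).as_matrix(); t=np.array([x,y,z])/1000-o['eef_pos']
    a=np.radians(yaw); X=np.array([np.cos(a),np.sin(a),0]);Z=np.array([0,0,-1.]); G=np.c_[X,np.cross(Z,X),Z]
    return (M.T@t*1000).round(1), R.from_matrix(M.T@G).as_rotvec(degrees=True).round(1)
def see(pl,names,pic=None):
    c=cam('wrist'); im=camera('wrist')
    if pic: cv2.imwrite(f'pics/{pic}.png',im[:,:,::-1])
    for t,z in names:
        for m in masks_of(t,'wrist')[:1]: print(t,round(m['conf'],2),m['at'],rect(c,m['pixels'],z))
E
python3 - <<'E'
from h import *
see(0,[('plate_pinnacle',.012),('pinnacle_center',.012),('plate_chimney',.012)],'w2')
print(go(590,-105,24,80))
E
```

```text
plate_pinnacle 0.59 [321.3, 219.2] [590.3, -104.1, 54.1, 54.4, 80.3]
pinnacle_center 0.86 [321.9, 256.0] [588.4, -116.8, 59.0, 38.6, 80.4]
plate_chimney 0.94 [292.0, 309.3] [553.5, -160.4, 54.4, 11.8, 75.7]
(array([ -3.4,  -7.8, 100.6]), array([1.4, 0. , 0.3]))
```

View pics/w2.png

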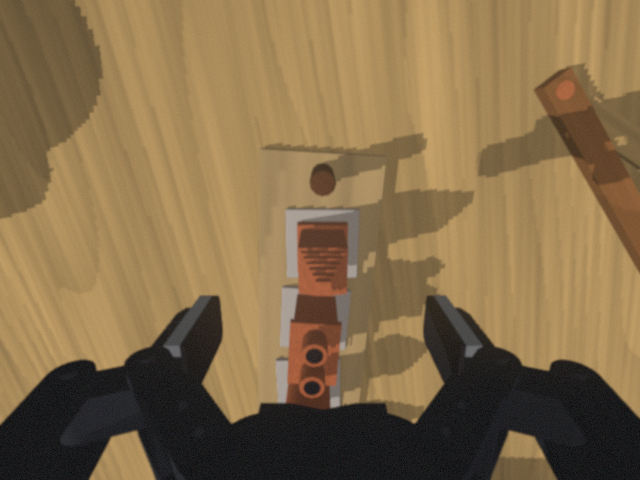

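Call:
jog_arm(
  deltas=[
    [[-3,-7,10,1.4,0,0.3,85],[0,0,30,0,0,0,85],[0,0,0,0,0,0,85]],
  ],
)

```text
clock: 3.15
eef_pos: [0.5917, -0.1078, 0.0904]
tool_rot: [0.767, 0.641, 0.003, 0.004]
ft_force: [-1.5, 0.9, -1.4]
grip_width: 0.0847
```

```bash
cat > g.py <<'E'
from h import *
import sys
o=get_obs();print(o['clock'],o['eef_pos'].round(4),o['grip_width'],np.round(o['ft_force'],1));print(go(*map(float,sys.argv[1:5])))
E
python3 -c "
from h import *
camera('wrist');camera('wrist')"; python3 g.py 590 -105 24 80
```

```text
3.25 [ 0.5947 -0.1082  0.0942] 0.08476836093022945 [0.8 0.4 0.4]
(array([ 2.4, -6.4, 70.1]), array([ 1. ,  0.1, -0.2]))
```

Call:
jog_arm(
  deltas=[
    [[2.4,-6.4,25,1,0,0,85]],
  ],
)

```text
clock: 3.35
eef_pos: [0.5936, -0.1063, 0.0746]
tool_rot: [0.768, 0.641, 0.003, 0.005]
ft_force: [0.4, 1.0, 0.0]
grip_width: 0.085
```

```bash
sed -i '2a [camera("wrist") for _ in range(3)]' g.py; python3 g.py 590 -105 24 80
```

```text
3.5 [ 0.5887 -0.105   0.0694] 0.08492564693997443 [-1.   0.4  0.1]
(array([ 0.3,  1.4, 45.4]), array([-0.1,  0.1, -0.2]))
```

Call:
jog_arm(
  deltas=[
    [[0.3,1.2,45.4,0,0,0,85]],
  ],
)

```text
clock: 3.6
eef_pos: [0.5971, -0.1065, 0.0317]
tool_rot: [0.767, 0.641, 0.005, 0.007]
ft_force: [1.7, -0.2, 0.3]
grip_width: 0.0845
```

```bash
python3 g.py 590 -105 24 80
```

```text
3.75 [ 0.588  -0.1048  0.0229] 0.08496459052418082 [-0.4 -0.  -0.3]
(array([ 0.1,  2. , -1.1]), array([-0.3,  0.1, -0.2]))
```

Call:
jog_arm(
  deltas=[
    [[0,1.5,-1,0,0,0,0],[0,0,0,0,0,0,0],[0,0,0,0,0,0,0],[0,0,0,0,0,0,0],[0,0,0,0,0,0,0]],
  ],
)

```text
clock: 4.25
eef_pos: [0.5953, -0.1062, 0.0332]
tool_rot: [0.767, 0.641, 0.002, 0.003]
ft_force: [0.8, 0.7, -0.6]
grip_width: 0.0293
```

```bash
python3 g.py 590 -105 24 80
```

```text
4.4 [ 0.5947 -0.1061  0.0322] 0.029241550167906402 [-0.3  0.9 -0.2]
(array([ 0.2, -4.8,  8.2]), array([ 0.3,  0.1, -0.2]))
```

Call:
jog_arm(
  deltas=[
    [[0,0,-50,0,0,0,0],[0,0,-50,0,0,0,0],[30,-12,-30,0,0,-1,0],[47,-18,0,0,0,-1,0],[47,-18,0,0,0,-1,0]],
  ],
)

```text
clock: 4.9
eef_pos: [0.5655, 0.0219, 0.163]
tool_rot: [0.754, 0.657, -0.0, 0.0]
ft_force: [0.1, 0.5, -0.7]
grip_width: 0.0291
```

Call:
jog_arm(
  deltas=[
    [[47,-18,0,0,0,-1,0],[40,-15,0,0,0,0,0]],
  ],
)

```text
clock: 5.1
eef_pos: [0.5434, 0.1149, 0.1637]
tool_rot: [0.748, 0.664, 0.001, 0.001]
ft_force: [0.5, 0.4, -0.6]
grip_width: 0.0292
```

```bash
python3 g.py 533 130 100 84; python3 - <<'E'
from h import *
see(0,[('tray',.010),('pinnacle_center',.012)],'w3')
camera('scene')
m=masks_of('tray','scene')[0];print(m['conf'],rect(cam('scene'),m['pixels'],.012))
E
```

```text
5.25 [0.5432 0.1155 0.1635] 0.028861600372739125 [ 0.1 -0.2 -1. ]
(array([ 13.3, -11.9,  63.4]), array([ 0.1,  0.1, -0.6]))
tray 0.94 [301.7, 118.0] [535.1, 182.0, 202.7, 83.4, 84.6]
pinnacle_center 0.75 [319.9, 320.8] [530.8, 4.0, 164.4, 78.6, 83.1]
0.75 [542.6, 230.3, 301.6, 91.3, 84.3]
```

View pics/w3.png

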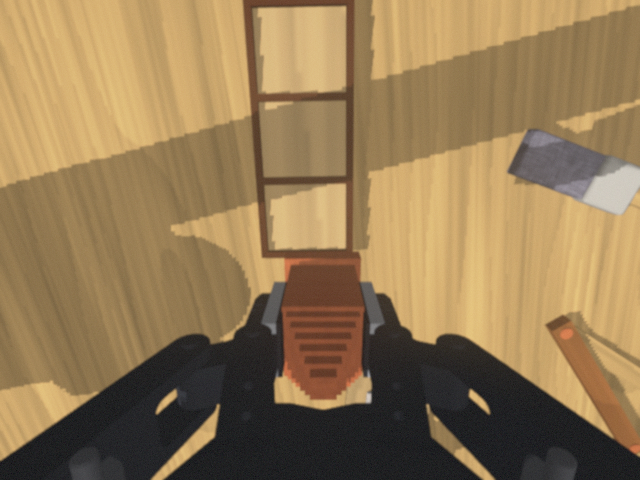

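```bash
python3 - <<'E'
from h import *
c=cam('wrist')
print((toplane(c,[(308,253),(306,180),(305,97),(301,3)],.013)*1000).round(1))
o=get_obs();M=R.from_quat(o['tool_rot']).as_matrix()
for h in(-5,0,5,10,15,20):print(h,project(c,o['eef_pos']+np.array([[.018,-.018,h/1000],[.018,.018,h/1000]])@M.T).round(0).tolist())
E
```

```text
[[528.3  81.6]
 [535.4 146.4]
 [543.4 210.9]
 [549.2 274.9]]
-5 [[280.0, 271.0], [365.0, 271.0]]
0 [[282.0, 266.0], [363.0, 266.0]]
5 [[283.0, 262.0], [362.0, 262.0]]
10 [[284.0, 258.0], [361.0, 258.0]]
15 [[285.0, 254.0], [360.0, 254.0]]
20 [[286.0, 251.0], [359.0, 251.0]]
```

```bash
python3 g.py 532.5 114 60 84.3
```

```text
5.65 [0.5445 0.1117 0.1634] 0.028979618135646083 [ 0.5  0.2 -1.2]
(array([  0.9, -12.4, 103.4]), array([ 0.1,  0. , -1.3]))
```

Call:
jog_arm(
  deltas=[
    [[0.5,-7,50,0,0,-1,0],[0.5,-7,50,0,0,0,0]],
  ],
)

```text
clock: 5.85
eef_pos: [0.5402, 0.114, 0.0702]
tool_rot: [0.744, 0.668, 0.009, 0.006]
ft_force: [-0.1, 0.1, -1.7]
grip_width: 0.029
```

```bash
python3 g.py 532.5 114 28 84.3;  python3 - <<'E'
from h import *
c=cam('wrist');see(0,[],'w4'); cv2.imwrite('pics/s4.png',camera('side')[100:280,180:380,::-1].repeat(3,0).repeat(3,1))
E
```

```text
6.0 [0.5358 0.1134 0.0675] 0.02905881542807941 [-0.3  0.   0.1]
(array([ 0.2, -3.7, 39.5]), array([ 0.6, -0.1, -0.4]))
```

View pics/s4.png

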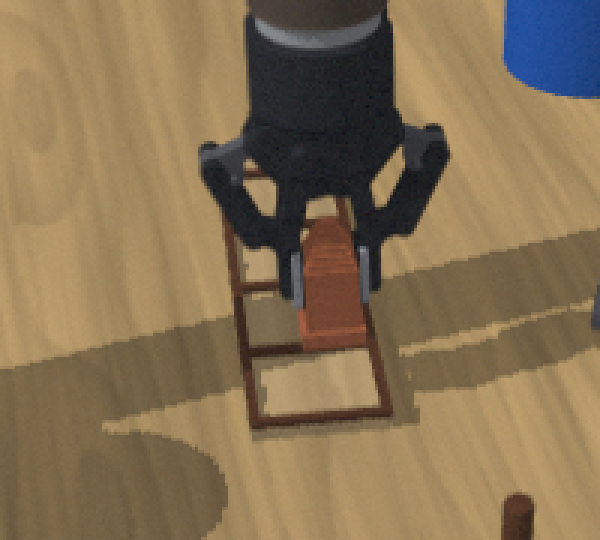

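Call:
jog_arm(
  deltas=[
    [[0,-3.7,39,0.6,0,-0.4,0]],
  ],
)

```text
clock: 6.2
eef_pos: [0.5458, 0.1165, 0.0405]
tool_rot: [0.742, 0.671, 0.013, 0.006]
ft_force: [2.0, -0.1, -0.9]
grip_width: 0.0289
```

```bash
python3 g.py 532.5 114 21 84.3;  python3 - <<'E'
from h import *
c=cam('side'); cv2.imwrite('pics/s5.png',camera('side')[160:260,240:340,::-1].repeat(5,0).repeat(5,1))
o=get_obs();M=R.from_quat(o['tool_rot']).as_matrix()
for h in(8,10,12,14,16):print(h,((project(c,o['eef_pos']+np.array([[-.018,-.018,h/1000],[-.018,.018,h/1000]])@M.T)-[240,160])*5).round(0).tolist())
E
```

```text
6.35 [0.5376 0.1148 0.0335] 0.02890850235395179 [ 0.2  0.1 -0.1]
(array([-1.4, -5.1, 12.5]), array([ 0.5, -0.3, -0. ]))
8 [[208.0, 333.0], [312.0, 323.0]]
10 [[208.0, 337.0], [312.0, 327.0]]
12 [[208.0, 342.0], [313.0, 332.0]]
14 [[208.0, 346.0], [313.0, 336.0]]
16 [[209.0, 351.0], [313.0, 341.0]]
```

View pics/s5.png

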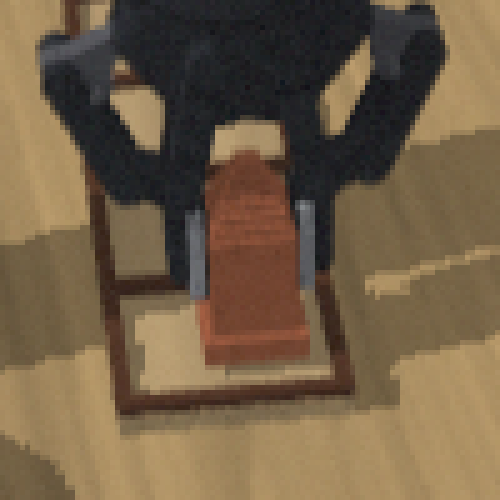

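Call:
jog_arm(
  deltas=[
    [[-1,-5,3.5,0.4,-0.2,0,0]],
  ],
)

```text
clock: 6.5
eef_pos: [0.536, 0.115, 0.0337]
tool_rot: [0.742, 0.671, 0.004, 0.002]
ft_force: [0.1, 0.1, -0.5]
grip_width: 0.029
```

```bash
python3 g.py 532.5 114 28 84.3
```

```text
6.65 [0.5344 0.1148 0.0325] 0.02928194027528082 [0.5 0.5 0.4]
(array([-1. , -1.8,  4.4]), array([ 0.4, -0.1, -0. ]))
```

Call:
jog_arm(
  deltas=[
    [[0,-0.5,2,0,0,0,0]],
  ],
)

```text
clock: 6.75
eef_pos: [0.5346, 0.1151, 0.0315]
tool_rot: [0.742, 0.671, 0.004, 0.002]
ft_force: [0.5, 0.6, -1.4]
grip_width: 0.029
```

```bash
python3 g.py 532.5 114 28 84.3;  python3 - <<'E'
from h import *
cv2.imwrite('pics/s6.png',camera('side')[160:260,240:340,::-1].repeat(5,0).repeat(5,1))
E
```

```text
6.9 [0.534  0.1149 0.0308] 0.029084419856590174 [ 0.6  0.6 -1.2]
(array([-1.1, -1.4,  2.8]), array([ 0.4, -0.1, -0. ]))
```

View pics/s6.png

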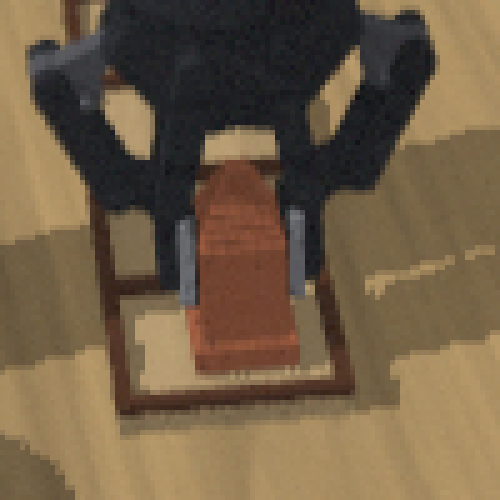

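```bash
python3 - <<'E'
from h import *
c=cam('side');a=np.radians(84.3);X=np.array([np.cos(a),np.sin(a)]);Y=np.array([X[1],-X[0]])
P=lambda x,y,z,b=(532.5,114):((project(c,[*((np.array(b)+x*X+y*Y)/1000),z/1000])-[240,160])*5)[0].round()
for z in(8,12): print('foot',z,P(-18,-18,z),P(-18,18,z), 'w/4mm -y',P(-22,-18,z))
print('bay inner front top',P(-30,-35,13),P(-30,35,13),'floor',P(-30,0,8),'back',P(30,-35,13),P(30,35,13))
E
```

```text
foot 8 [192. 379.] [296. 370.] w/4mm -y [193. 386.]
foot 12 [192. 370.] [296. 361.] w/4mm -y [193. 377.]
bay inner front top [146. 394.] [350. 376.] floor [248. 396.] back [130. 287.] [326. 270.]
```

Call:
jog_arm(
  deltas=[
    [[-1,-4.5,1,0.4,0,0,0]],
  ],
)

```text
clock: 7.05
eef_pos: [0.5298, 0.1145, 0.0298]
tool_rot: [0.742, 0.671, 0.001, -0.001]
ft_force: [1.0, 0.0, -1.3]
grip_width: 0.0294
```

```bash
python3 g.py 530 114 28 84.3
```

```text
7.2 [0.5289 0.1143 0.0294] 0.029038801455603037 [0.3 0.4 0.3]
(array([-0.2,  1.1,  1.4]), array([-0.1, -0.1, -0. ]))
```

Call:
jog_arm(
  deltas=[
    [[0,0,2,0,0,0,0]],
  ],
)

```text
clock: 7.3
eef_pos: [0.5293, 0.1144, 0.0278]
tool_rot: [0.742, 0.671, 0.001, -0.001]
ft_force: [-5.4, 0.0, 24.0]
grip_width: 0.0292
```

```bash
python3 g.py 530 114 28 84.3;python3 - <<'E'
from h import *
o=get_obs();print(np.round(o['ft_force'],1),np.round(o['ft_torque'],2))
E
```

```text
7.45 [0.5293 0.1144 0.0279] 0.02955592221138926 [-1.3 -0.4  3.7]
(array([-0.3,  0.8, -0.1]), array([-0. , -0.1, -0. ]))
[-1.3 -0.4  3.7] [-0.04  0.15 -0.07]
```

Call:
jog_arm(
  deltas=[
    [[0,0,0,0,0,0,60],[0,0,0,0,0,0,60],[0,0,0,0,0,0,60]],
  ],
)

```text
clock: 7.75
eef_pos: [0.5294, 0.1144, 0.0276]
tool_rot: [0.742, 0.671, 0.001, -0.001]
ft_force: [-0.4, -0.2, -0.3]
grip_width: 0.0598
```

Call:
jog_arm(
  deltas=[
    [[0,0,-40,0,0,0,70],[0,0,-50,0,0,0,85],[-20,0,-30,0,0,0,85]],
  ],
)

```text
clock: 8.05
eef_pos: [0.523, 0.0945, 0.1442]
tool_rot: [0.741, 0.672, -0.006, -0.005]
ft_force: [1.2, -0.1, -0.1]
grip_width: 0.0852
```

```bash
python3 g.py 574 -166 110 77; python3 - <<'E'
from h import *
see(0,[('tray',.012),('pinnacle_center',.008)],'w7')
E
```

```text
8.2 [0.5235 0.0926 0.1438] 0.08522655520979518 [ 0.1  0.2 -0.8]
(array([-252.1,   76.9,   33.3]), array([-0.7,  0.1,  7.2]))
tray 0.96 [326.4, 100.9] [533.5, 166.3, 170.1, 83.1, 84.5]
pinnacle_center 0.62 [329.7, 202.8] [528.7, 107.7, 48.2, 37.2, 84.0]
```

View pics/w7.png

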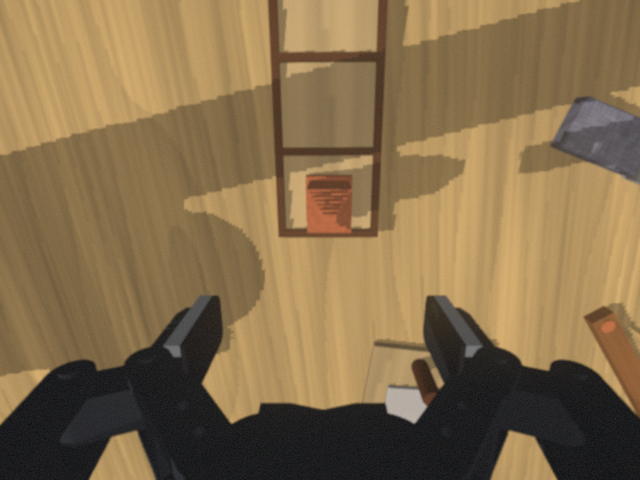

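```bash
python3 - <<'E'
from h import *
c=cam('wrist')
print((toplane(c,[(329,233),(330.5,152),(330,57)],.013)*1000).round(1))
print((toplane(c,[(329.5,176)],.008)*1000).round(1))
E
python3 g.py 574 -166 110 77
```

```text
[[523.2  86.6]
 [530.3 150.1]
 [536.  214.7]]
[[527.8 131.5]]
8.5 [0.5207 0.0931 0.1398] 0.08546293608895215 [ 0.5  0.5 -0.3]
(array([-252.4,   79.4,   29.2]), array([-1.2,  0.3,  7.3]))
```

Call:
jog_arm(
  deltas=[
    [[-49,13,0,-1,0,1.5,85],[-49,13,0,0,0,1.5,85],[-49,13,0,0,0,1.5,85],[-49,13,0,0,0,1.5,85],[-49,13,0,0,0,1.5,85]],
  ],
)

```text
clock: 9.0
eef_pos: [0.5486, -0.1533, 0.1346]
tool_rot: [0.779, 0.627, -0.004, -0.003]
ft_force: [1.7, 0.8, 0.3]
grip_width: 0.0854
```

```bash
python3 g.py 574 -166 120 77.4;python3 - <<'E'
from h import *
see(0,[('plate_chimney',.012),('chimney_center',.012),('plate_turret',.012),('plate_gable',.012)])
E
```

```text
9.15 [ 0.5482 -0.1547  0.1342] 0.08508261703634515 [0.1 0.8 0.4]
(array([-5.3, 27.8, 14. ]), array([-0.6,  0.2, -0.1]))
plate_chimney 0.76 [335.1, 216.3] [573.5, -165.8, 53.3, 54.2, 77.4]
chimney_center 0.78 [365.1, 247.4] [575.3, -182.0, 73.0, 41.8, 77.4]
plate_turret 0.93 [328.1, 300.5] [541.0, -226.0, 54.7, 20.4, 81.4]
plate_gable 0.62 [336.5, 370.4] [526.1, -288.8, 55.3, 13.6, 77.4]
```

Call:
jog_arm(
  deltas=[
    [[-5,28,40,-0.6,0,0,85]],
  ],
)

```text
clock: 9.5
eef_pos: [0.5777, -0.1599, 0.1008]
tool_rot: [0.777, 0.629, 0.002, 0.005]
ft_force: [0.7, -0.8, 0.3]
grip_width: 0.085
```

```bash
python3 g.py 573.5 -166 60 77.4
```

```text
9.65 [ 0.5727 -0.159   0.0909] 0.08525561490573078 [-0.2  0.3  0. ]
(array([-6.6,  2.5, 30.9]), array([-0.4,  0.1,  0.5]))
```

Call:
jog_arm(
  deltas=[
    [[-6.5,2.5,36,-0.4,0,0.5,85]],
  ],
)

```text
clock: 9.75
eef_pos: [0.5785, -0.1655, 0.0602]
tool_rot: [0.78, 0.626, 0.002, 0.005]
ft_force: [1.9, -0.3, 0.5]
grip_width: 0.085
```

```bash
python3 g.py 573.5 -166 17 77.4
```

```text
9.9 [ 0.5712 -0.1644  0.0541] 0.08519906855405711 [-0.7  1.  -0.4]
(array([-1. ,  2.8, 37.1]), array([-0.3,  0.1,  0.1]))
```

Call:
jog_arm(
  deltas=[
    [[-1,2.5,36,-0.3,0,0,85]],
  ],
)

```text
clock: 10.0
eef_pos: [0.5788, -0.1667, 0.0251]
tool_rot: [0.78, 0.626, 0.003, 0.006]
ft_force: [1.3, -0.9, 0.3]
grip_width: 0.0854
```

```bash
sed -i 's/range(3)/range(5)/' g.py; python3 g.py 573.5 -166 17 77.4
```

```text
10.25 [ 0.5743 -0.1659  0.0206] 0.08523789432676902 [ 1.3 -0.5  0.6]
(array([-0.3, -0.8,  3.6]), array([0.1, 0.1, 0.1]))
```

Call:
jog_arm(
  deltas=[
    [[0,-0.8,3.5,0,0,0,85]],
  ],
)

```text
clock: 10.35
eef_pos: [0.5753, -0.1661, 0.0198]
tool_rot: [0.78, 0.626, 0.001, 0.003]
ft_force: [0.0, -0.1, -0.5]
grip_width: 0.0849
```

```bash
python3 g.py 573.5 -166 17 77.4
```

```text
10.6 [ 0.5739 -0.1659  0.0179] 0.08513366714512564 [ 0.3  0.4 -0. ]
(array([-0.2, -0.4,  0.9]), array([0.2, 0.1, 0.1]))
```

Call:
jog_arm(
  deltas=[
    [[0,0,0,0,0,0,0],[0,0,0,0,0,0,0],[0,0,0,0,0,0,0],[0,0,0,0,0,0,0],[0,0,0,0,0,0,0]],
  ],
)

```text
clock: 11.1
eef_pos: [0.574, -0.166, 0.0184]
tool_rot: [0.78, 0.626, 0.0, 0.002]
ft_force: [-1.4, -0.0, 1.3]
grip_width: 0.0329
```

```bash
python3 g.py 573.5 -166 17 77.4
```

```text
11.35 [ 0.5741 -0.166   0.0185] 0.03259294887932509 [-0.3  0.6  0.9]
(array([-0.1, -0.5,  1.4]), array([0.2, 0.1, 0.1]))
```

Call:
jog_arm(
  deltas=[
    [[0,0,0,0,0,0,50],[0,0,0,0,0,0,50],[0,0,-9,0,0,0,50]],
  ],
)

```text
clock: 11.65
eef_pos: [0.5727, -0.1656, 0.0261]
tool_rot: [0.78, 0.626, -0.001, 0.001]
ft_force: [0.3, 0.1, 0.2]
grip_width: 0.0498
```

```bash
python3 g.py 573.5 -166 26 77.4
```

```text
11.9 [ 0.5742 -0.166   0.0276] 0.0502179602571925 [-0.4  0.5  0.5]
(array([-0.1, -0.7,  1.6]), array([0.2, 0.1, 0.1]))
```

Call:
jog_arm(
  deltas=[
    [[0,0,0,0,0,0,0],[0,0,0,0,0,0,0],[0,0,0,0,0,0,0],[0,0,0,0,0,0,0]],
  ],
)

```text
clock: 12.3
eef_pos: [0.5741, -0.166, 0.0278]
tool_rot: [0.78, 0.626, 0.0, 0.002]
ft_force: [0.3, -0.0, 0.7]
grip_width: 0.0328
```

```bash
python3 g.py 537 182 130 84.3
```

```text
12.55 [ 0.5741 -0.166   0.0278] 0.03270851120150238 [-0.1  0.3  1.7]
(array([ 331.5, -111.2, -103.4]), array([ 0.2,  0.1, -6.8]))
```

Call:
jog_arm(
  deltas=[
    [[0,0,-40,0,0,0,0],[0,0,-50,0,0,0,0],[25,-6,-40,0,0,-1,0],[47,-14,0,0,0,-1,0],[47,-14,0,0,0,-1,0]],
  ],
)

```text
clock: 13.05
eef_pos: [0.5628, -0.0446, 0.1584]
tool_rot: [0.767, 0.642, -0.001, -0.0]
ft_force: [0.4, -0.1, -2.5]
grip_width: 0.0327
```

```bash
python3 g.py 537 182 130 84.3
```

```text
13.3 [ 0.5622 -0.045   0.1571] 0.032377335615925 [ 0.1 -0.5 -0.8]
(array([219.3, -63.9,  26.9]), array([-0.3,  0.1, -4.2]))
```

Call:
jog_arm(
  deltas=[
    [[48,-15,0,0,0,-1,0],[48,-15,0,0,0,-1,0],[48,-15,0,0,0,-1,0],[48,-12,0,0,0,-1,0]],
  ],
)

```text
clock: 13.7
eef_pos: [0.5375, 0.1452, 0.1538]
tool_rot: [0.75, 0.661, -0.004, -0.0]
ft_force: [1.5, -0.3, -0.9]
grip_width: 0.0327
```

```bash
python3 g.py 537 182 60 84.3
```

```text
13.95 [0.5377 0.1443 0.1538] 0.03241037901670334 [ 0.9 -0.6 -1.3]
(array([37.9, -4.8, 93.6]), array([-0.3,  0.4, -1.4]))
```

Call:
jog_arm(
  deltas=[
    [[38,-5,15,-0.3,0.4,-1.4,0]],
  ],
)

```text
clock: 14.05
eef_pos: [0.54, 0.1781, 0.1403]
tool_rot: [0.744, 0.668, 0.001, 0.001]
ft_force: [1.3, 1.1, -0.7]
grip_width: 0.0325
```

```bash
python3 g.py 537 182 60 84.3;python3 - <<'E'
from h import *
see(0,[],'w8')
E
```

```text
14.3 [0.5377 0.1807 0.1383] 0.03240167208938797 [ 0.7 -0.  -1.6]
(array([ 1.3, -0.7, 78.3]), array([-0.1,  0.1, -0.1]))
```

View pics/w8.png

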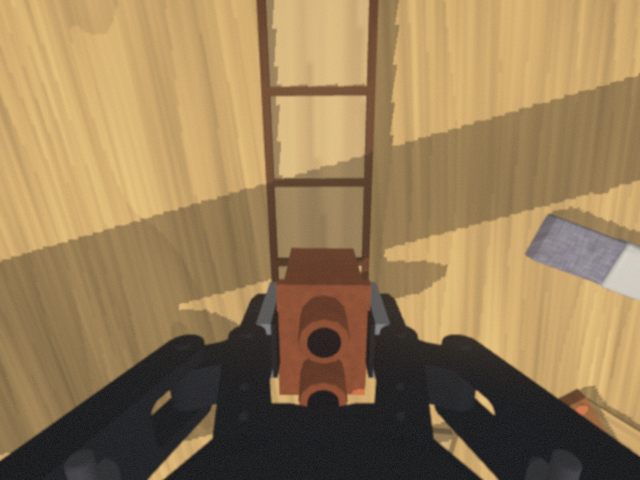

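```bash
python3 - <<'E'
from h import *
c=cam('wrist')
print((toplane(c,[(321,262),(319.5,183),(319,91)],.013)*1000).round(1))
o=get_obs();M=R.from_quat(o['tool_rot']).as_matrix();print(o['eef_pos'])
for h in(10,16,22):print(h,project(c,o['eef_pos']+np.array([[.022,-.015,h/1000],[.022,.015,h/1000],[.024,.017,h/1000-.04]])@M.T).round(0).tolist())
E
```

```text
[[533.7 150.7]
 [539.3 215.7]
 [545.8 281.3]]
[0.5378325  0.18073412 0.13867628]
10 [[290.0, 250.0], [355.0, 250.0], [371.0, 283.0]]
16 [[291.0, 246.0], [354.0, 246.0], [369.0, 276.0]]
22 [[292.0, 242.0], [353.0, 242.0], [367.0, 270.0]]
```

Call:
jog_arm(
  deltas=[
    [[3,0,50,0,0,0,0],[1,-2,50,0,0,0,0]],
  ],
)

```text
clock: 14.55
eef_pos: [0.5461, 0.1845, 0.0464]
tool_rot: [0.744, 0.668, 0.01, 0.005]
ft_force: [-0.4, 0.2, -2.4]
grip_width: 0.0325
```

```bash
python3 g.py 536.5 185 27 84.3
```

```text
14.8 [0.5454 0.1851 0.0476] 0.03264905824455793 [ 0.5  0.1 -0.3]
(array([-1.2, -9.2, 20.5]), array([ 1. , -0.4, -0.4]))
```

Call:
jog_arm(
  deltas=[
    [[-1,-9,14,1,-0.4,-0.4,0]],
  ],
)

```text
clock: 14.9
eef_pos: [0.5408, 0.186, 0.0379]
tool_rot: [0.742, 0.671, 0.004, 0.002]
ft_force: [1.0, -0.4, -0.5]
grip_width: 0.0326
```

```bash
python3 g.py 536.5 185 26 84.3
```

```text
15.15 [0.537  0.1854 0.0342] 0.032737139546262055 [ 0.4  1.1 -1.2]
(array([-0.4, -0.4,  8.2]), array([ 0., -0.,  0.]))
```

Call:
jog_arm(
  deltas=[
    [[0,-0.5,8.5,0,0,0,0]],
  ],
)

```text
clock: 15.25
eef_pos: [0.5381, 0.186, 0.0273]
tool_rot: [0.741, 0.671, 0.002, 0.001]
ft_force: [-0.2, 0.3, -1.5]
grip_width: 0.0325
```

```bash
python3 g.py 536.5 185 24 84.3
```

```text
15.5 [0.5363 0.1854 0.0256] 0.03249907310802909 [-0.6  0.4 -0.4]
(array([-0.4,  0.2,  1.6]), array([ 0., -0.,  0.]))
```

Call:
jog_arm(
  deltas=[
    [[0,0,1.5,0,0,0,0],[0,0,1,0,0,0,0]],
  ],
)

```text
clock: 15.7
eef_pos: [0.5367, 0.1857, 0.0238]
tool_rot: [0.741, 0.671, 0.001, 0.0]
ft_force: [-4.1, -1.3, 8.3]
grip_width: 0.0323
```

```bash
python3 g.py 536.5 185 24 84.3
```

```text
15.95 [0.5366 0.1857 0.0238] 0.032213935821241775 [-2.7  0.   4.5]
(array([-0.7, -0.1, -0.2]), array([ 0.1, -0.1,  0. ]))
```

Call:
jog_arm(
  deltas=[
    [[0,0,0,0,0,0,60],[0,0,0,0,0,0,60],[0,0,0,0,0,0,60]],
  ],
)

```text
clock: 16.25
eef_pos: [0.5374, 0.1856, 0.0235]
tool_rot: [0.741, 0.671, 0.001, 0.001]
ft_force: [0.0, -0.6, 0.2]
grip_width: 0.0599
```

Call:
jog_arm(
  deltas=[
    [[0,0,-40,0,0,0,70],[0,0,-50,0,0,0,85],[-25,5,-40,0,0,1,85],[-47,9,0,0,0,1,85],[-47,9,0,0,0,1,85]],
  ],
)

```text
clock: 16.75
eef_pos: [0.5463, 0.0666, 0.1559]
tool_rot: [0.755, 0.655, -0.0, 0.001]
ft_force: [0.7, -1.2, -0.6]
grip_width: 0.085
```

```bash
python3 g.py 557.5 -229 130 78; python3 - <<'E'
from h import *
see(0,[('pinnacle_center',.008),('chimney_center',.008)],'w9')
E
```

```text
17.0 [0.5453 0.067  0.1544] 0.08517233934095333 [0.3 0.5 0.3]
(array([-291.2,   54.8,   24.6]), array([-0.1,  0.1,  3.7]))
pinnacle_center 0.58 [292.7, 169.6] [526.6, 111.5, 42.9, 41.4, 82.9]
chimney_center 0.69 [283.4, 62.4] [532.7, 192.0, 56.8, 40.4, 83.2]
```

View pics/w9.png

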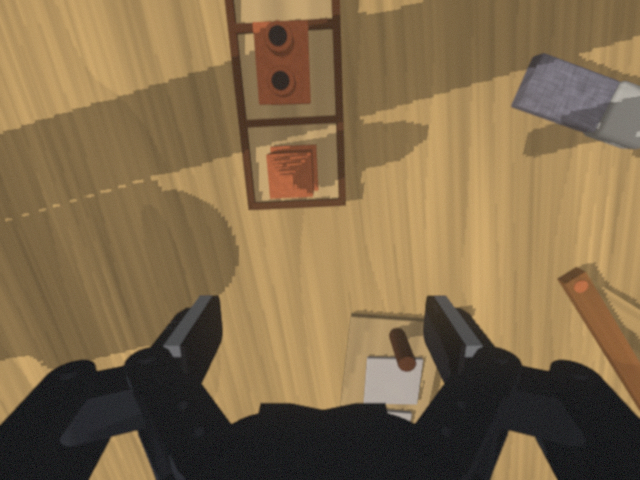

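Call:
jog_arm(
  deltas=[
    [[-49,10,0,0,0,0.9,85],[-49,10,0,0,0,0.9,85],[-49,10,0,0,0,0.9,85],[-49,10,0,0,0,0.9,85],[-49,10,0,0,0,0.5,85]],
  ],
)

```text
clock: 17.65
eef_pos: [0.557, -0.1738, 0.152]
tool_rot: [0.77, 0.638, -0.001, -0.002]
ft_force: [1.3, 1.1, 0.4]
grip_width: 0.0852
```

```bash
python3 g.py 557.5 -229 110 78;python3 - <<'E'
from h import *
see(0,[('plate_turret',.012),('turret_center',.012),('plate_gable',.012),('gable_center',.012)])
E
```

```text
17.9 [ 0.5565 -0.1726  0.1518] 0.08496776221381769 [-0.3 -0.1 -0.3]
(array([-55.3,  11.8,  41.6]), array([-0.3, -0.1,  1.2]))
plate_turret 0.6 [332.9, 264.9] [557.3, -228.4, 54.0, 53.2, 81.3]
turret_center 0.59 [339.0, 301.8] [557.8, -246.8, 67.2, 48.2, 69.6]
plate_gable 0.85 [320.5, 345.9] [525.4, -289.5, 55.7, 13.3, 78.4]
gable_center 0.77 [340.9, 365.0] [544.2, -315.9, 81.8, 35.8, 79.0]
```

Call:
jog_arm(
  deltas=[
    [[-30,7,20,0,0,0.6,85],[-35,7,25,-0.3,0,0.6,85]],
  ],
)

```text
clock: 18.35
eef_pos: [0.5628, -0.2341, 0.1115]
tool_rot: [0.773, 0.634, 0.004, 0.004]
ft_force: [0.1, 0.2, -0.1]
grip_width: 0.0849
```

```bash
python3 g.py 557.5 -228.5 60 78
```

```text
18.6 [ 0.5611 -0.2344  0.1106] 0.08505420145810018 [ 1.3  0.3 -0.6]
(array([ 5. , -5. , 50.6]), array([ 0.4, -0.1,  0.5]))
```

Call:
jog_arm(
  deltas=[
    [[5,-5,50,0.4,0,0.5,85]],
  ],
)

```text
clock: 18.7
eef_pos: [0.5649, -0.2306, 0.069]
tool_rot: [0.777, 0.63, 0.005, 0.007]
ft_force: [1.2, 0.0, 0.1]
grip_width: 0.0847
```

```bash
python3 g.py 557.5 -228.5 14.5 78
```

```text
18.95 [ 0.5586 -0.228   0.0627] 0.0851992528683359 [-0.3 -1.2 -0.2]
(array([-0.7, -1. , 48.2]), array([ 0.1, -0.1,  0.1]))
```

Call:
jog_arm(
  deltas=[
    [[-0.5,-1,42,0,0,0,85]],
  ],
)

```text
clock: 19.05
eef_pos: [0.5652, -0.231, 0.029]
tool_rot: [0.776, 0.63, 0.005, 0.008]
ft_force: [1.7, -0.8, 0.8]
grip_width: 0.0848
```

```bash
python3 g.py 557.5 -228.5 14.5 78
```

```text
19.3 [ 0.5588 -0.2287  0.0228] 0.08499014204790777 [0.1 0.  0.9]
(array([-0. , -1.3,  8.3]), array([ 0.2, -0.1,  0.1]))
```

Call:
jog_arm(
  deltas=[
    [[0,-1.2,8.5,0.2,0,0,85]],
  ],
)

```text
clock: 19.4
eef_pos: [0.5601, -0.2295, 0.0175]
tool_rot: [0.777, 0.63, 0.002, 0.002]
ft_force: [-0.0, 0.5, 0.6]
grip_width: 0.0846
```

```bash
python3 g.py 557.5 -228.5 14.5 78
```

```text
19.65 [ 0.5579 -0.2287  0.0149] 0.08539736913145964 [ 0.3  0.1 -0.1]
(array([ 0.1, -0.4,  0.4]), array([ 0.1, -0. ,  0.1]))
```

Call:
jog_arm(
  deltas=[
    [[0,0,0,0,0,0,0],[0,0,0,0,0,0,0],[0,0,0,0,0,0,0],[0,0,0,0,0,0,0],[0,0,0,0,0,0,0]],
  ],
)

```text
clock: 20.15
eef_pos: [0.558, -0.2288, 0.0157]
tool_rot: [0.777, 0.63, 0.001, 0.0]
ft_force: [-0.3, 0.5, -0.1]
grip_width: 0.0355
```

```bash
python3 g.py 543 248 130 84.3
```

```text
20.4 [ 0.558  -0.2288  0.0157] 0.035838836711298824 [0.2 0.2 0.1]
(array([ 463.5, -112.9, -114.2]), array([ 0.1, -0. , -6.2]))
```

Call:
jog_arm(
  deltas=[
    [[0,0,-40,0,0,0,0],[0,0,-50,0,0,0,0],[25,-6,-45,0,0,-0.8,0],[49,-12,0,0,0,-0.8,0],[49,-12,0,0,0,-0.8,0]],
  ],
)

```text
clock: 20.9
eef_pos: [0.5515, -0.1052, 0.1519]
tool_rot: [0.767, 0.642, 0.0, -0.001]
ft_force: [0.3, 0.9, -1.7]
grip_width: 0.0355
```

Call:
jog_arm(
  deltas=[
    [[49,-12,0,0,0,-0.8,0],[49,-12,0,0,0,-0.8,0],[49,-12,0,0,0,-0.8,0],[49,-12,0,0,0,-0.8,0],[49,-12,0,0,0,-0.8,0]],
  ],
)

```text
clock: 21.4
eef_pos: [0.5286, 0.1452, 0.1537]
tool_rot: [0.744, 0.668, 0.002, 0.0]
ft_force: [1.2, -0.5, -0.4]
grip_width: 0.0358
```

```bash
python3 g.py 543 248 130 84.3
```

```text
21.65 [0.5289 0.1433 0.1535] 0.03507454942924727 [ 0.1 -1.1 -1. ]
(array([105.5,   2.9,  23.7]), array([ 0.1, -0.1, -0.4]))
```

Call:
jog_arm(
  deltas=[
    [[38,1,0,0,0,0,0],[38,1,0,0,0,0,0],[34,1,15,0,0,0,0]],
  ],
)

```text
clock: 21.95
eef_pos: [0.5474, 0.2456, 0.1406]
tool_rot: [0.749, 0.662, 0.002, 0.002]
ft_force: [0.3, -0.0, -0.2]
grip_width: 0.0354
```

```bash
python3 g.py 543 248 60 84.3;python3 - <<'E'
from h import *
see(0,[],'w10')
E
```

```text
22.2 [0.5451 0.2441 0.1381] 0.03543722857517328 [ 0.1 -0.8 -1.6]
(array([ 3.8, -2.6, 78.1]), array([ 0. ,  0.1, -1.2]))
```

View pics/w10.png

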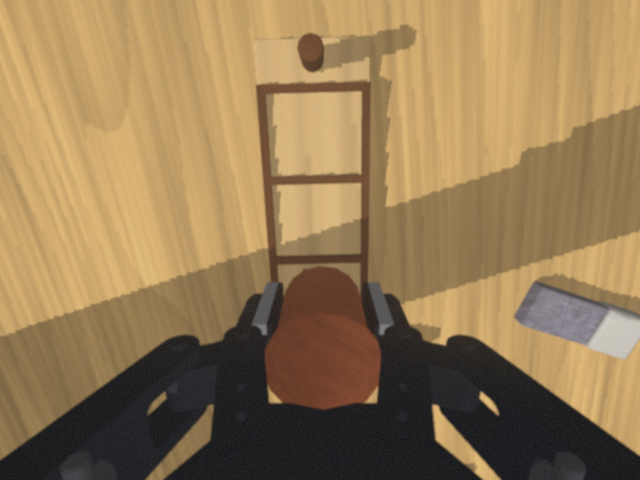

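```bash
python3 - <<'E'
from h import *
c=cam('wrist')
print((toplane(c,[(320.5,259),(318,180),(314.5,88)],.013)*1000).round(1))
print(get_obs()['eef_pos'])
E
```

```text
[[540.6 216.6]
 [546.7 281.3]
 [552.4 346.6]]
[0.54521976 0.24405856 0.13852481]
```

Call:
jog_arm(
  deltas=[
    [[5,-5,50,0,0,-1,0],[1,-6,50,0.7,0,0,0]],
  ],
)

```text
clock: 22.45
eef_pos: [0.5444, 0.251, 0.0472]
tool_rot: [0.745, 0.667, 0.006, 0.0]
ft_force: [0.2, -0.3, -2.3]
grip_width: 0.0351
```

```bash
python3 g.py 543.5 250 14 84.3
```

```text
22.7 [0.5444 0.2515 0.0484] 0.03493492115985443 [-0.2 -0.2 -0.6]
(array([-1.9, -1. , 34.4]), array([ 0.4, -0.5, -0.5]))
```

Call:
jog_arm(
  deltas=[
    [[-2,-2,25,0.4,-0.5,-0.5,0]],
  ],
)

```text
clock: 22.8
eef_pos: [0.5481, 0.2517, 0.03]
tool_rot: [0.742, 0.671, 0.006, 0.002]
ft_force: [1.6, 0.4, -0.7]
grip_width: 0.0351
```

```bash
python3 g.py 543.5 250 14 84.3
```

```text
23.05 [0.5439 0.2504 0.0257] 0.03542880369202443 [-0.5  0.6 -0.9]
(array([-0.4, -0.4, 11.7]), array([ 0.2, -0.1, -0. ]))
```

Call:
jog_arm(
  deltas=[
    [[-0.3,-0.5,11.5,0.2,0,0,0]],
  ],
)

```text
clock: 23.15
eef_pos: [0.5458, 0.2513, 0.0172]
tool_rot: [0.742, 0.671, 0.003, 0.0]
ft_force: [-0.2, 0.3, -1.0]
grip_width: 0.0352
```

```bash
python3 g.py 543.5 250 11.7 84.3
```

```text
23.4 [0.5433 0.2501 0.0143] 0.0349555821330685 [-0.7  0.8 -1.4]
(array([-0.1,  0.2,  2.6]), array([-0. , -0.1, -0. ]))
```

Call:
jog_arm(
  deltas=[
    [[0,0,1.5,0,0,0,0],[0,0,1.5,0,0,0,0]],
  ],
)

```text
clock: 23.6
eef_pos: [0.5436, 0.2504, 0.0116]
tool_rot: [0.742, 0.671, 0.0, -0.001]
ft_force: [-3.6, -1.4, 11.5]
grip_width: 0.0351
```

```bash
python3 g.py 543.5 250 11.7 84.3
```

```text
23.85 [0.5436 0.2504 0.0117] 0.03552089039381624 [-0.1 -0.3  0.4]
(array([-0.4, -0.1,  0. ]), array([-0. , -0.1, -0. ]))
```

Call:
jog_arm(
  deltas=[
    [[0,0,0,0,0,0,46],[0,0,0,0,0,0,46],[0,0,0,0,0,0,46]],
  ],
)

```text
clock: 24.15
eef_pos: [0.544, 0.2505, 0.0118]
tool_rot: [0.742, 0.671, 0.001, -0.0]
ft_force: [0.1, 0.1, 0.5]
grip_width: 0.0457
```

```bash
python3 g.py 543.5 250 19 84.3
```

```text
24.4 [0.5439 0.2505 0.0118] 0.04616648038318256 [ 0.5  1.1 -0. ]
(array([-0.5, -0.4, -7.2]), array([ 0. , -0.1, -0. ]))
```

Call:
jog_arm(
  deltas=[
    [[0,0,-6,0,0,0,46],[0,0,-5,0,0,0,60],[0,0,0,0,0,0,80],[0,0,0,0,0,0,80]],
  ],
)

```text
clock: 24.8
eef_pos: [0.5442, 0.2506, 0.0242]
tool_rot: [0.742, 0.671, 0.001, -0.0]
ft_force: [-0.5, 0.2, -0.6]
grip_width: 0.0797
```

Call:
jog_arm(
  deltas=[
    [[0,0,-35,0,0,0,85],[0,0,-50,0,0,0,85],[-30,2,-40,0,0,0.8,85],[-49,5,0,0,0,0.8,85],[-49,5,0,0,0,0.8,85]],
  ],
)

```text
clock: 25.3
eef_pos: [0.5415, 0.1242, 0.1526]
tool_rot: [0.752, 0.659, 0.001, 0.0]
ft_force: [1.1, -0.3, -0.0]
grip_width: 0.0847
```

```bash
python3 g.py 545.5 -294 130 78; python3 - <<'E'
from h import *
see(0,[('turret_center',.008)],'w11')
E
```

```text
Traceback (most recent call last):
  File "g.py", line 3, in <module>
    [camera("wrist") for _ in range(5)]
     ~~~~~~^^^^^^^^^
ValueError: 200 camera calls are used up
Traceback (most recent call last):
  File "h.py", line 29, in see
    c=cam('wrist'); im=camera('wrist')
                       ~~~~~~^^^^^^^^^
ValueError: 200 camera calls are used up
```

```bash
sed -i '/range(5)/d' g.py; python3 g.py 545.5 -293.3 130 78; tail -3 g.py
```

```text
25.35 [0.5415 0.1164 0.1532] 0.0847566876220982 [-2.  -3.6  0.3]
(array([-405.1,   61.3,   25. ]), array([0.2, 0.2, 4. ]))
from h import *
import sys
o=get_obs();print(o['clock'],o['eef_pos'].round(4),o['grip_width'],np.round(o['ft_force'],1));print(go(*map(float,sys.argv[1:5])))
```

Call:
jog_arm(
  deltas=[
    [[-49,7,0,0,0,0.5,85],[-49,7,0,0,0,0.5,85],[-49,7,0,0,0,0.5,85],[-49,7,0,0,0,0.5,85],[-49,7,0,0,0,0.5,85]],
  ],
)

```text
clock: 25.85
eef_pos: [0.5383, -0.1256, 0.1552]
tool_rot: [0.768, 0.641, 0.002, 0.003]
ft_force: [1.1, -0.6, 0.5]
grip_width: 0.0849
```

Call:
jog_arm(
  deltas=[
    [[-49,9,0,0,0,0.5,85],[-49,9,0,0,0,0.5,85],[-30,3,0,0,0,0.5,85],[0,0,0,0,0,0,85],[0,0,0,0,0,0,85]],
  ],
)

```text
clock: 26.35
eef_pos: [0.5331, -0.2637, 0.1548]
tool_rot: [0.78, 0.626, 0.002, 0.004]
ft_force: [-0.7, -0.0, -0.7]
grip_width: 0.0849
```

```bash
python3 g.py 545.5 -293.3 110 78
```

```text
26.35 [ 0.5331 -0.2637  0.1548] 0.08494872296428058 [-0.7 -0.  -0.7]
(array([-26.2,  18.2,  45. ]), array([ 0.5,  0.1, -0.5]))
```

Call:
jog_arm(
  deltas=[
    [[-26,18,30,0.5,0,-0.5,85],[-5,4,10,0,0,0,85],[0,0,0,0,0,0,85],[0,0,0,0,0,0,85],[0,0,0,0,0,0,85]],
  ],
)

```text
clock: 26.85
eef_pos: [0.5499, -0.2928, 0.1151]
tool_rot: [0.774, 0.633, -0.0, -0.001]
ft_force: [-0.1, -0.2, -0.6]
grip_width: 0.0851
```

```bash
python3 g.py 545.5 -293.3 80 78
```

```text
26.85 [ 0.5499 -0.2928  0.1151] 0.08511912815956017 [-0.1 -0.2 -0.6]
(array([-1.4, -4.2, 35.1]), array([-0.1, -0. ,  0.5]))
```

Call:
jog_arm(
  deltas=[
    [[-1.4,-4.2,20,0,0,0.5,85],[0,0,20,0,0,0,85],[0,0,10,0,0,0,85],[0,0,0,0,0,0,85],[0,0,0,0,0,0,85]],
  ],
)

```text
clock: 27.35
eef_pos: [0.5488, -0.2901, 0.071]
tool_rot: [0.776, 0.631, 0.002, 0.004]
ft_force: [-0.7, -1.0, 0.3]
grip_width: 0.0849
```

```bash
python3 g.py 545.5 -293.3 18 78
```

```text
27.35 [ 0.5488 -0.2901  0.071 ] 0.08488419198837514 [-0.7 -1.   0.3]
(array([-3.7, -3.1, 53. ]), array([0.5, 0.1, 0.3]))
```

Call:
jog_arm(
  deltas=[
    [[-3.7,-3,20,0.5,0,0.3,85],[0,0,20,0,0,0,85],[0,0,12,0,0,0,85],[0,0,0,0,0,0,85],[0,0,0,0,0,0,85]],
  ],
)

```text
clock: 27.85
eef_pos: [0.5499, -0.2949, 0.0245]
tool_rot: [0.777, 0.63, 0.001, 0.005]
ft_force: [-0.0, 0.1, 0.6]
grip_width: 0.0849
```

```bash
python3 g.py 545.5 -293.3 18 78
```

```text
27.85 [ 0.5499 -0.2949  0.0245] 0.08488105499715659 [-0.   0.1  0.6]
(array([ 0.7, -4.7,  6.4]), array([0.6, 0.3, 0.1]))
```

Call:
jog_arm(
  deltas=[
    [[0.7,-4.7,4,0.6,0.3,0,85],[0,0,0,0,0,0,85],[0,0,0,0,0,0,85]],
  ],
)

```text
clock: 28.15
eef_pos: [0.5466, -0.2939, 0.0227]
tool_rot: [0.777, 0.63, 0.001, 0.001]
ft_force: [0.2, 0.1, -0.4]
grip_width: 0.0846
```

```bash
python3 g.py 545.5 -293.3 18 78
```

```text
28.15 [ 0.5466 -0.2939  0.0227] 0.08455138964989893 [ 0.2  0.1 -0.4]
(array([ 0.3, -1.2,  4.7]), array([0.2, 0. , 0.1]))
```

Call:
jog_arm(
  deltas=[
    [[0.3,-1,2,0.2,0,0,85],[0,0,0,0,0,0,60],[0,0,0,0,0,0,45],[0,0,0,0,0,0,0],[0,0,0,0,0,0,0]],
  ],
)

```text
clock: 28.65
eef_pos: [0.5461, -0.2936, 0.0215]
tool_rot: [0.777, 0.63, -0.0, 0.0]
ft_force: [-0.1, 1.0, 8.8]
grip_width: 0.0281
```

Call:
jog_arm(
  deltas=[
    [[0,0,0,0,0,0,0],[0,0,0,0,0,0,0],[0,0,0,0,0,0,0]],
  ],
)

```text
clock: 28.95
eef_pos: [0.5463, -0.2937, 0.0216]
tool_rot: [0.777, 0.63, 0.0, 0.001]
ft_force: [-0.0, 0.1, -0.7]
grip_width: 0.0277
```

```bash
python3 g.py 549.5 314 140 84.3
```

```text
28.95 [ 0.5463 -0.2937  0.0216] 0.02768687789951548 [-0.   0.1 -0.7]
(array([ 595.1, -122.5, -118.8]), array([ 0.1,  0. , -6.2]))
```

Call:
jog_arm(
  deltas=[
    [[0,0,-40,0,0,0,0],[0,0,-50,0,0,0,0],[20,-4,-45,0,0,-0.5,0],[49,-10,0,0,0,-0.5,0],[49,-10,0,0,0,-0.5,0]],
  ],
)

```text
clock: 29.45
eef_pos: [0.5447, -0.1756, 0.1582]
tool_rot: [0.772, 0.636, -0.001, -0.002]
ft_force: [1.1, 0.2, -1.8]
grip_width: 0.0273
```

Call:
jog_arm(
  deltas=[
    [[49,-10,0,0,0,-0.6,0],[49,-10,0,0,0,-0.6,0],[49,-10,0,0,0,-0.6,0],[49,-10,0,0,0,-0.6,0],[49,-10,0,0,0,-0.6,0]],
  ],
)

```text
clock: 29.95
eef_pos: [0.5367, 0.0759, 0.1599]
tool_rot: [0.755, 0.655, 0.001, -0.0]
ft_force: [0.4, 0.6, -0.5]
grip_width: 0.0275
```

```bash
python3 g.py 549.5 314 140 84.3
```

```text
29.95 [0.5367 0.0759 0.1599] 0.027481678826747687 [ 0.4  0.6 -0.5]
(array([237.5, -21. ,  20.3]), array([ 0. , -0.1, -2.4]))
```

Call:
jog_arm(
  deltas=[
    [[49,-4,0,0,0,-0.5,0],[49,-4,0,0,0,-0.5,0],[49,-4,0,0,0,-0.5,0],[49,-4,0,0,0,-0.5,0]],
  ],
)

```text
clock: 30.35
eef_pos: [0.5431, 0.2758, 0.1597]
tool_rot: [0.743, 0.669, -0.0, -0.0]
ft_force: [1.7, -0.2, -0.7]
grip_width: 0.0275
```

Call:
jog_arm(
  deltas=[
    [[15,-2,0,0,0,-0.3,0],[0,0,0,0,0,0,0],[0,0,0,0,0,0,0]],
  ],
)

```text
clock: 30.65
eef_pos: [0.5408, 0.2974, 0.1578]
tool_rot: [0.738, 0.675, -0.001, -0.001]
ft_force: [-0.1, 0.0, -0.5]
grip_width: 0.0274
```

```bash
python3 g.py 549.5 314 110 84.3
```

```text
30.65 [0.5408 0.2974 0.1578] 0.02738596887843258 [-0.1  0.  -0.5]
(array([17.4,  7.3, 47.8]), array([-0.1, -0. ,  0.5]))
```

Call:
jog_arm(
  deltas=[
    [[18,7.5,20,0,0,0.5,0],[4,0,15,0,0,0,0],[0,0,0,0,0,0,0],[0,0,0,0,0,0,0],[0,0,0,0,0,0,0]],
  ],
)

```text
clock: 31.15
eef_pos: [0.5512, 0.3095, 0.1227]
tool_rot: [0.745, 0.667, -0.003, -0.0]
ft_force: [0.3, 0.1, -0.7]
grip_width: 0.0274
```

```bash
python3 g.py 549.5 314.5 60 84.3
```

```text
31.15 [0.5512 0.3095 0.1227] 0.027388664472799303 [ 0.3  0.1 -0.7]
(array([ 5. , -2. , 62.7]), array([-0.2,  0.2, -0.6]))
```

Call:
jog_arm(
  deltas=[
    [[5,-2,20,-0.2,0,-0.6,0],[0,0,20,0,0,0,0],[0,0,20,0,0,0,0],[0,0,0,0,0,0,0],[0,0,0,0,0,0,0]],
  ],
)

```text
clock: 31.65
eef_pos: [0.5533, 0.3122, 0.068]
tool_rot: [0.743, 0.67, 0.003, 0.003]
ft_force: [-0.5, 0.3, -0.2]
grip_width: 0.0273
```

```bash
python3 g.py 549.5 314.5 25 84.3
```

```text
31.65 [0.5533 0.3122 0.068 ] 0.027258012214420504 [-0.5  0.3 -0.2]
(array([ 1.9, -4.3, 43. ]), array([ 0.5, -0. , -0.2]))
```

Call:
jog_arm(
  deltas=[
    [[2,-4.3,20,0.5,0,-0.2,0],[0,-1,15,0,0,0,0],[0,0,0,0,0,0,0],[0,0,0,0,0,0,0],[0,0,0,0,0,0,0]],
  ],
)

```text
clock: 32.15
eef_pos: [0.5533, 0.3161, 0.0414]
tool_rot: [0.742, 0.67, 0.006, 0.001]
ft_force: [-0.2, -0.3, -0.3]
grip_width: 0.0274
```

```bash
python3 g.py 549.5 314.5 20 84.3
```

```text
32.15 [0.5533 0.3161 0.0414] 0.02742142880505129 [-0.2 -0.3 -0.3]
(array([-2.2, -3.8, 21.3]), array([ 0.6, -0.5, -0.1]))
```

Call:
jog_arm(
  deltas=[
    [[-2,-4,12,0.6,-0.5,0,0],[0,0,6,0,0,0,0],[0,0,0,0,0,0,0],[0,0,0,0,0,0,0],[0,0,0,0,0,0,0]],
  ],
)

```text
clock: 32.65
eef_pos: [0.5503, 0.3152, 0.0242]
tool_rot: [0.742, 0.67, 0.001, 0.0]
ft_force: [0.1, -1.1, -0.5]
grip_width: 0.0273
```

```bash
python3 g.py 549.5 314.5 17.6 84.3
```

```text
32.65 [0.5503 0.3152 0.0242] 0.02725910805364563 [ 0.1 -1.1 -0.5]
(array([-0.8, -0.7,  6.6]), array([ 0.1, -0. , -0.1]))
```

Call:
jog_arm(
  deltas=[
    [[-0.8,-0.7,4,0.1,0,0,0],[0,0,2,0,0,0,0],[0,0,1,0,0,0,0],[0,0,0,0,0,0,0],[0,0,0,0,0,0,0]],
  ],
)

```text
clock: 33.15
eef_pos: [0.55, 0.3148, 0.0177]
tool_rot: [0.742, 0.67, 0.001, -0.0]
ft_force: [0.3, 0.0, -2.0]
grip_width: 0.0273
```

```bash
python3 g.py 549.5 314.5 17.6 84.3
```

```text
33.15 [0.55   0.3148 0.0177] 0.027256897726435702 [ 0.3  0.  -2. ]
(array([-0.3, -0.5,  0.1]), array([ 0. , -0.1, -0.1]))
```

Call:
jog_arm(
  deltas=[
    [[0,0,1,0,0,0,0],[0,0,0.5,0,0,0,0],[0,0,0,0,0,0,0]],
  ],
)

```text
clock: 33.45
eef_pos: [0.55, 0.3148, 0.0177]
tool_rot: [0.742, 0.67, 0.001, -0.0]
ft_force: [0.2, -0.2, -0.8]
grip_width: 0.0273
```

Call:
jog_arm(
  deltas=[
    [[0,0,1.5,0,0,0,0],[0,0,1.5,0,0,0,0]],
  ],
)

```text
clock: 33.65
eef_pos: [0.5501, 0.3149, 0.0176]
tool_rot: [0.742, 0.67, 0.002, -0.0]
ft_force: [-3.1, -2.0, 11.5]
grip_width: 0.0271
```

Contact at z = 17.6 mm, as predicted. Release and retreat straight up.

Call:
jog_arm(
  deltas=[
    [[0,0,0,0,0,0,44],[0,0,0,0,0,0,44],[0,0,0,0,0,0,44],[0,0,0,0,0,0,60],[0,0,0,0,0,0,60]],
  ],
)

```text
clock: 34.15
eef_pos: [0.5506, 0.3152, 0.0171]
tool_rot: [0.742, 0.67, 0.002, 0.0]
ft_force: [0.4, 0.1, -1.1]
grip_width: 0.0597
```

Call:
jog_arm(
  deltas=[
    [[0,0,-25,0,0,0,70],[0,0,-40,0,0,0,85],[0,0,-50,0,0,0,85],[0,-20,-50,0,0,0,85],[0,0,0,0,0,0,85]],
  ],
)

```text
clock: 34.65
eef_pos: [0.5295, 0.3157, 0.1805]
tool_rot: [0.742, 0.67, -0.002, -0.001]
ft_force: [0.7, -0.1, 0.3]
grip_width: 0.0846
```

```bash
python3 - <<'E'
from workcell import *
o=get_obs();print(o['clock'],o['eef_pos'],o['grip_width'],o['ft_force'])
try:
    import cv2; cv2.imwrite('pics/end.png',camera('scene')[:,:,::-1]); print('pic')
except Exception as e: print(e)
E
```

```text
34.65 [0.52952193 0.31565124 0.1804805 ] 0.08462812495761626 [ 0.66903116 -0.0512089   0.26075292]
200 camera calls are used up
```

```bash
python3 -c "from workcell import *; print(job_done())"
```

```text
the job is handed in; nothing more can be done
None
```

All four castings are in the tray in reverse order, and I handed the job in at about 35 s. I could not check the final placement of the last two by picture.

- **Order:** counting from the bay farthest from the tray's dowel, they stand pinnacle, chimney, turret, gable, with the gable beside the dowel.
- **Checked by picture:** wrist-camera pictures after release show the pinnacle and chimney upright. Both look centred across their bays. The pinnacle is about 4 mm off the middle lengthwise.
- **Not checked by picture:** I spent the 200 camera calls too freely, partly by using them as pauses. The turret's release, the gable's grasp and placing, and the final state were therefore never seen. I placed the gable using bay and plate positions measured earlier.
- **Other evidence for the turret and gable:** the grip widths matched their sizes (35.6 and 27.7 mm). Each met the floor at the predicted height, within about 0.1 mm. The forces fell to near zero on release, with no sign of a snag while backing off.
- **Off plan:**
  - The first closing on the chimney caught the edge of its cap, so I opened and regripped it squarely on the cap.
  - The arm drifted about 9 mm up while closing on the pinnacle, so it was held higher than planned. I measured that and allowed for it when lowering.
  - The pinnacle also met the floor with a brief 24 N reading, the hardest of the four (about 12 N at most for the others).

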